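# Centre the sample dish on the counting stage

## Task

Pick up the small shallow sample dish and lay it flat, open side up, in the middle of the stage plate, centred midway between the two stop bars and midway along them. Set it down rather than drop it, and leave the tin of screws where it is.

Things in the scene. Friction and masses are not known exactly. Their poses are not given: they have to be found in the camera images.
- planchet: the sample dish: an empty, very shallow round dish of bare grey metal, 49 mm across, 9 mm high, 20 g, loose, open side up on the table (z = 0). Origin at the centre of its underside, z up. Grip it across its outside with the fingertips close to the surface under it. It and the parts tin start in two areas, swapped at random
- stage_centre (a point): middle of the top face of the stage: a fixed grey plate, 124 mm (x) by 100 mm (y), top 10 mm above the table, turned up to 35 degrees; z up. Two steel stop bars lie on it along y, 76 mm long, 12 wide, 8 high, inner faces 42 mm from the middle at +x and -x. Open toward +y and -y: close the gripper along y, fingers between the bars. A fine 55 mm ring marks the middle
- parts_tin: the look-alike to leave alone: a larger, deeper round grey tin holding screws, 66 mm across and 20 mm high, loose, on the table top. Origin at the centre of its underside
Mind the look-alikes: they are no part of the job. Leave any blue, orange or red look-alike of the planchet alone.

How it is judged:
On the way:
1. the dish is lifted clear of the table (height (world z) of planchet above 0.025 m), for 0.1 s.
At the end, for the whole second after the job is handed in: The dish lies at rest flat on the stage plate (within 3 mm of its top face, tilted less than 6 degrees, open side up), its centre within 12 mm of the plate's middle, and the parts tin is within 20 mm of where it stood (horizontal distance between planchet and stage_centre below 0.012 m and z of planchet in the frame of stage_centre between -0.003 and 0.003 m and angle between planchet's own z axis and vertical below 0.1 rad and linear speed of planchet below 0.02 m/s and distance of parts_tin from where it was at the start of the episode below 0.02 m); the robot touches nothing.
It fails at once if the parts tin is pushed or carried more than 20 mm from its place (distance of parts_tin from where it was at the start of the episode above 0.02 m).
It fails at once if the dish is dropped (falls free at more than 0.6 m/s) (linear speed of planchet above 0.6 m/s and contact force between each of the arm, the fingers and planchet below 0.01 N).
It also fails if it takes over 32 s, if anything falls off the work surface, if the arm or the gripper's body presses on something with over 40 N, if the wrist force passes 120 N, or if a joint passes its speed limit or range.

## Robot

A 6-joint arm with a two-finger parallel gripper is mounted at the origin on a cart in front of the work surface, level with it; the furniture and walls round the work are solid. World frame = base frame: x ahead of the robot, y to its left, z up, the work surface at z = 0. Lengths are in m, angles in rad, forces in N, time in s.
With the tool pointing down it reaches from about 0.425 to 0.95 m from the base axis. Payload 14.7 kg.
Tool frame: the origin (TCP) lies at the very end of the fingers, on their centre line; the grasp point (between the pads) lies 19 mm behind it; z points along the fingers, y is the line along which they close (so a half turn about z gives the same grasp; the last joint's range is limited). The gripper opens to 85 mm and grips with 20 to 120 N. Pads are 22 mm wide; open, the fingers measure 114 mm over their backs; the gripper's body (76 mm by 85 mm) begins 54 mm behind the grasp point. The pads swing forward as they close: fully open they stand 13 mm farther back than shut.
Start: joints at [1.166, 0.48, 1.596, -0, 1.065, -0.047], TCP at [0.228, 0.609, 0.231] pointing down, gripper open.
Joint ranges: [-2.75, 2.75], [-0.82, 2.05], [0.23, 2.67], [-1.56, 4.7], [0.09, 2.69], [-2.92, 2.92]. Speed limits (rad/s): [1.89, 1.89, 2.39, 3.01, 3.01, 3.01].

## Interface

Orientations are given as a rotation vector (axis times angle).
In Python, from rig import manip gives the robot as it stands.
- The arm moves only by the tool carry_out, never from a script. Its argument "steps" is a list that holds one entry, the list of rows, each a list of 7 numbers: the shift along the world's x, y, z scaled (see below), then the turn, a rotation vector about the world's x, y, z scaled (see below), then the opening, from 0 (shut) to 1 (fully open). A call has 1 to 5 rows; each row is the pose to reach, as a shift and turn from the pose commanded when the call began, turning the shorter way round; what a row does not reach only later rows make up. The controller multiplies each number of a shift by 60 cm and each number of a turn by 180 degrees. A row lasts 1/12 s, in which the tool goes at most 41.7 mm and 7.16 degrees, less where a joint would pass 70% of its speed; a pose out of reach is approached as far as the arm can. A call with a number of a shift or a turn outside -1 to 1 is refused whole. A call with a gripper value outside its range is refused whole. The fingers move at their own pace and stop on an object; the grip force is fixed at half the most. Time passes only in rows, so rows that repeat a pose let the fingers close. It gives the time, the measured TCP pose, the force, the opening and the grip force at its end, in the units of the state.
- manip.state(): the state, without advancing time (a new reading comes with each control period).
- manip.read_camera(name): name is "scene" or "top" or "wrist"; returns (picture, depth): 400x640x3 uint8, blue, green, red; 400x640 float32, m along the optical axis (not along the pixel's ray), 0 where there is no reading.
- manip.camera_model(name): a dict with "intrinsics" (3x3 intrinsics, pixels), "R" (3x3) and "t" (3): a world point X has camera coordinates R X + t. Camera axes: x right, y down, z forward; pixel columns grow to the right and rows downward; lengths in m; the calibration is good to about 2 mm. A picture is of the moment at which its call begins: read the wrist's pose just before it. camera_model takes no time and is no camera call; for the wrist camera it gives the pose at the moment of the call.
- manip.job_done(): hands the job in; it is judged then, once.
Trained networks look in the newest picture that a camera, given by its name, has taken for a name from the list of things; names that differ only in an ending like _2 or _b are one class to them, and where a whole thing is asked for, a point or a joint stands for the part that bears it (a point fixed in the world has none). Each returns a list of dicts, best first, with "score" (0 to 1); they miss things now and then, are a little off and sometimes report something else, mostly with a low value. They report only what shows in the picture. A call takes as long as a camera call. They do not tell look-alikes from the thing itself.
- manip.recognise(thing, camera): "location" ([column, row] in pixels, amid what is visible of it).
- manip.landmark_of(thing, camera): "location" ([column, row] in pixels: a listed point, or the origin of a listed thing).
The state is a dict: "t": time; "joint_positions": joint angles; "dq": joint speeds; "effort": joint torques, N m; "tcp_pos": TCP position; "ee_rot": TCP orientation; "force": force on the tool from outside, world axes, zero at the start; "ft_torque": the same for the moment, N m; "gripper_width": opening from 0.0 (shut) to 1.0 (fully open); "grasp_force": force on a finger pad.
Only numpy, scipy, OpenCV 4.12 (cv2) and the standard library are available. Lean on these libraries where they do the work, as an engineer would, in place of code of your own. Each camera call takes 0.05 s, during which the arm holds its last target. There are 200 camera calls.

## Working session

There is one attempt and no reset: what is moved stays moved. The work goes in short steps, Python scripts to look and compute and a tool call to move; the robot and the scene stay as the last step left them, time stands still between calls to the robot, and variables do not carry over. Pictures are saved under pics/ and viewed, at most 10 in all, crops included, and the job is handed in when it is done.

Besides the shell and the picture viewer there is one more tool, called after "Emit:" by a JSON object that holds its "api" and its "payload", one argument or row to a line. carry_out: Moves the arm, as the interface text tells. Shifts and turns lie within -1 to 1; 1 stands for 60 cm of shift or 180 degrees of turn. Its arguments: {"type":"object","properties":{"steps":{"type":"array","items":{"type":"array","items":{"type":"array","items":{"type":"number"}}}}},"required":["steps"]}

```bash
mkdir -p pics
cat > h.py <<'E'
import numpy as np, cv2
from rig import manip
def px2w(cam,uv,z):
    m=manip.camera_model(cam);K,R,t=[np.array(m[k]) for k in("intrinsics","R","t")]
    d=R.T@np.linalg.inv(K)@[uv[0],uv[1],1];c=-R.T@t
    return c+d*(z-c[2])/d[2]
def w2px(cam,X):
    m=manip.camera_model(cam);K,R,t=[np.array(m[k]) for k in("intrinsics","R","t")]
    p=K@(R@np.array(X)+t);return p[:2]/p[2]
E
python3 - <<'E'
from h import *
s=manip.state();print(s["t"],s["tcp_pos"],s["ee_rot"],s["gripper_width"])
im,d=manip.read_camera("top");cv2.imwrite("pics/top1.png",im)
for n,z in(("planchet",0),("parts_tin",0),("stage_centre",.01)):
    for r in manip.landmark_of(n,"top"):print(n,r,px2w("top",r["location"],z).round(4))
E
```

```text
0.0 [0.227462   0.60846914 0.23067386] [-5.59017532e-01 -3.09116834e+00  1.82676405e-03] 1.002638077061472
planchet {'location': [232.2, 267.7], 'score': 0.97} [0.3528 0.4057 0.    ]
planchet {'location': [286.5, 204.2], 'score': 0.82} [0.4826 0.2904 0.    ]
planchet {'location': [396.8, 217.3], 'score': 0.59} [0.4491 0.0595 0.    ]
planchet {'location': [414.2, 257.0], 'score': 0.58} [0.3656 0.0267 0.    ]
parts_tin {'location': [331.5, 157.3], 'score': 0.88} [0.5802 0.1931 0.    ]
stage_centre {'location': [224.2, 210.5], 'score': 0.61} [0.4717 0.4197 0.01  ]
```

View pics/top1.png

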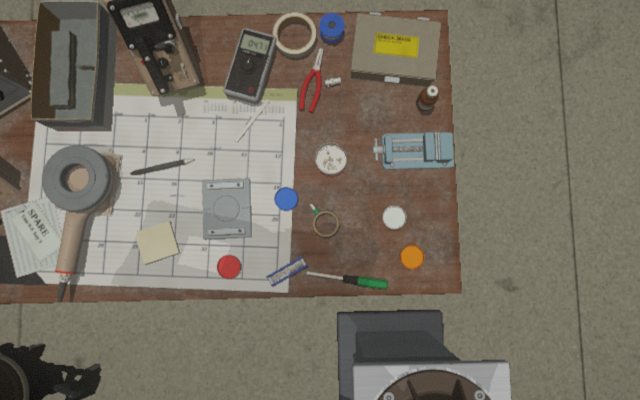

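The top view shows the tin with screws at (331,159), the pale uncoloured dish at (394,217), and coloured look-alikes at (286,199), (229,267) and (412,257). The stage is at (227,208), with its bars nearly along world y. Next I'll refine the dish and stage positions.

Run:
```python
from h import *
im,d=manip.read_camera("top")
K=manip.camera_model("top");print(np.array(K["intrinsics"])[0,0],(-np.array(K["R"]).T@K["t"]).round(3))
def crop(u,v,r=38):return cv2.resize(im[v-r:v+r,u-r:u+r],(390,390),interpolation=cv2.INTER_CUBIC)
cv2.imwrite("pics/crop1.png",np.hstack([crop(227,208),crop(394,217)]))
# dish blob: bright pixels
g=im.min(2)[190:245,370:420]; m=(g>130).astype(np.uint8)
n,l,st,c=cv2.connectedComponentsWithStats(m);i=1+st[1:,4].argmax();p=c[i]+[370,190]
print("dish",p,st[i],px2w("top",p,.009).round(4))
# stage points from depth height
m=K;R,t=np.array(m["R"]),np.array(m["t"]);Ki=np.linalg.inv(np.array(m["intrinsics"]))
v,u=np.mgrid[165:250,190:265];P=(np.stack([u,v,np.ones_like(u)],-1)@Ki.T)*d[165:250,190:265,None]
W=(P-t)@R
print(np.median(W[...,2][40:45,33:40]))
h=W[...,2]; mk=((h>.005)&(h<.03)).astype(np.uint8)
n,l,st,c=cv2.connectedComponentsWithStats(mk);i=1+st[1:,4].argmax()
Q=(W[l==i])[:,:2].astype(np.float32);r=cv2.minAreaRect(Q);print("stage rect",r,Q.mean(0))
```

```text
475.9167049049644 [0.39  0.206 0.998]
dish [393.58910891 217.07425743] [ 13  16  22  23 404] [0.4492 0.0675 0.009 ]
0.009903688146958767
stage rect ((0.47571468353271484, 0.416728138923645), (0.12868861854076385, 0.10311653465032578), 1.376928687095642) [0.474916   0.41497993]
```

View pics/crop1.png

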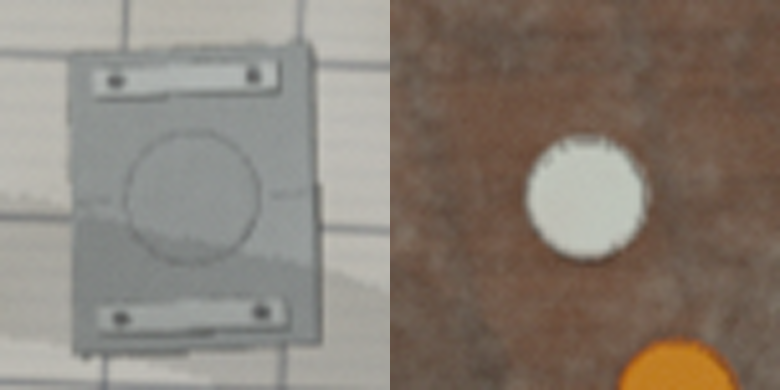

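Emit:
{"api": "carry_out", "payload": {
  "steps": [
    [[0.2,-0.22,0,0,0,0.122,1],[0.2,-0.22,0,0,0,0.122,1],[0.2,-0.22,0,0,0,0.122,1],[0.2,-0.22,0,0,0,0.122,1],[0.2,-0.22,0,0,0,0.122,1]]
  ]
}}

```text
t: 0.67
tcp_pos: [0.3498, 0.4737, 0.2313]
ee_rot: [-0.043, 3.141, -0.002]
force: [0.7, 0.5, 0.7]
gripper_width: 1.002
grasp_force: 0.0
```

Emit:
{"api": "carry_out", "payload": {
  "steps": [
    [[0.1,-0.3,0,0,0,0,1],[0.1,-0.3,0,0,0,0,1],[0.1,-0.3,0,0,0,0,1],[0.1,-0.3,0,0,0,0,1],[0.1,-0.3,0,0,0,0,1]]
  ]
}}

```text
t: 1.08
tcp_pos: [0.408, 0.2934, 0.2313]
ee_rot: [0.039, -3.141, 0.001]
force: [-0.5, 0.4, 0.1]
gripper_width: 0.999
grasp_force: 0.0
```

Emit:
{"api": "carry_out", "payload": {
  "steps": [
    [[0.07,-0.3,0,0,0,0,1],[0.07,-0.3,0,0,0,0,1],[0.07,-0.3,0,0,0,0,1],[0.07,-0.3,0,0,0,0,1],[0.07,-0.3,0,0,0,0,1]]
  ]
}}

```text
t: 1.5
tcp_pos: [0.45, 0.1131, 0.2314]
ee_rot: [-0.038, 3.141, -0.001]
force: [-0.3, 0.7, 0.5]
gripper_width: 1.002
grasp_force: 0.0
```

Run:
```python
from h import *
im,d=manip.read_camera("wrist");cv2.imwrite("pics/w1.png",im)
print(manip.state()["tcp_pos"])
for n,z in(("planchet",0),("parts_tin",0)):
    for r in manip.landmark_of(n,"wrist"):print(n,r,px2w("wrist",r["location"],z).round(4))
print(w2px("wrist",[.4492,.0675,.009]))
```

```text
[0.45049353 0.11215569 0.2314161 ]
planchet {'location': [274.9, 163.6], 'score': 0.98} [0.4548 0.0653 0.    ]
planchet {'location': [243.8, 84.0], 'score': 0.93} [0.3669 0.0329 0.    ]
planchet {'location': [592.5, 78.4], 'score': 0.93} [0.3524 0.4118 0.    ]
planchet {'location': [460.4, 203.6], 'score': 0.68} [0.4996 0.2918 0.    ]
parts_tin {'location': [373.3, 258.1], 'score': 0.91} [0.5767 0.1925 0.    ]
[274.43667779 160.8170674 ]
```

View pics/w1.png

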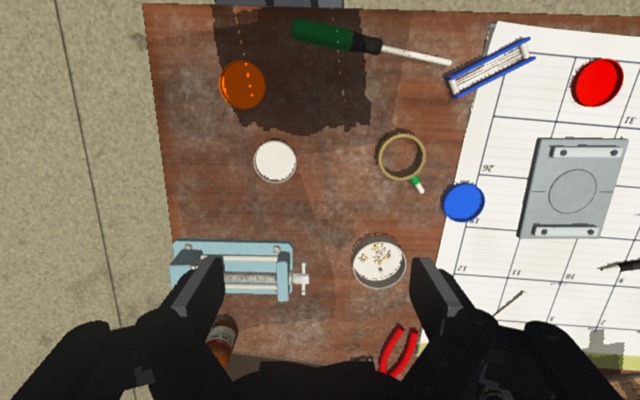

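The dish at (275,161) agrees with the top view's estimate projected into this picture, (274,161), and the tin at (378,260) is well clear. I'll descend with the fingers partly closed.

Emit:
{"api": "carry_out", "payload": {
  "steps": [
    [[-0.002,-0.075,-0.1,0,0,0,0.72],[-0.002,-0.075,-0.1,0,0,0,0.72],[-0.002,-0.075,-0.3,0,0,0,0.72],[-0.002,-0.075,-0.3,0,0,0,0.72],[-0.002,-0.075,-0.3,0,0,0,0.72]]
  ]
}}

```text
t: 2.07
tcp_pos: [0.4482, 0.0725, 0.0496]
ee_rot: [-0.04, 3.141, 0.0]
force: [-0.2, 0.1, -0.3]
gripper_width: 0.719
grasp_force: 0.0
```

Emit:
{"api": "carry_out", "payload": {
  "steps": [
    [[0,0,-0.035,0,0,0,0.72],[0,0,-0.035,0,0,0,0.72],[0,0,-0.035,0,0,0,0.72],[0,0,-0.035,0,0,0,0.72]]
  ]
}}

```text
t: 2.4
tcp_pos: [0.449, 0.0725, 0.0313]
ee_rot: [-0.041, 3.14, 0.0]
force: [-0.3, 1.1, 0.0]
gripper_width: 0.719
grasp_force: 0.0
```

Run:
```python
from h import *
s=manip.state();print(s["tcp_pos"],s["ee_rot"],s["force"],s["gripper_width"])
im,d=manip.read_camera("wrist");cv2.imwrite("pics/w2.png",im)
print(w2px("wrist",[.4492,.0675,.009]))
```

```text
[0.44901757 0.07247115 0.0313382 ] [-4.11780718e-02  3.14038358e+00  1.77511076e-04] [-0.33499759  1.07805809  0.0081601 ] 0.7192463218922515
[307.57400179 238.45292468]
```

View pics/w2.png

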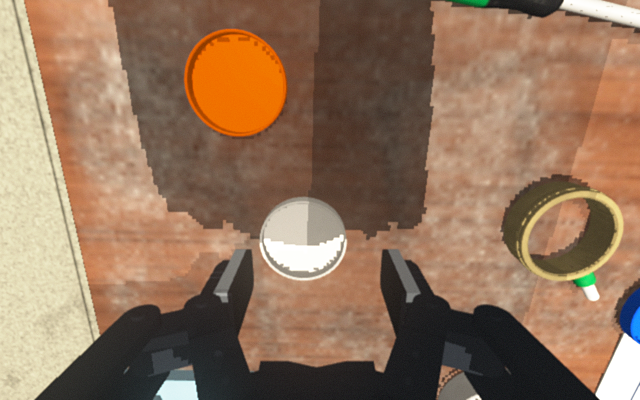

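The dish centre is at (303,237) against a prediction of (307.6,238.5), so it sits about 2.5 mm further toward -y, at y ≈ 0.065. I'll shift -7 mm in y and go down.

Emit:
{"api": "carry_out", "payload": {
  "steps": [
    [[0,-0.0115,0,0,0,0,0.72],[0,-0.0115,0,0,0,0,0.72],[0,-0.0115,-0.03,0,0,0,0.72],[0,-0.0115,-0.04,0,0,0,0.72],[0,-0.0115,-0.04,0,0,0,0.72]]
  ]
}}

```text
t: 2.87
tcp_pos: [0.4479, 0.0647, 0.0059]
ee_rot: [0.039, -3.14, 0.0]
force: [-1.2, 0.4, 0.2]
gripper_width: 0.719
grasp_force: 0.0
```

Emit:
{"api": "carry_out", "payload": {
  "steps": [
    [[0,0,-0.003,0,0,0,0.72],[0,0,-0.003,0,0,0,0.72],[0,0,-0.003,0,0,0,0.72]]
  ]
}}

```text
t: 3.12
tcp_pos: [0.4487, 0.0649, 0.0049]
ee_rot: [-0.04, 3.141, 0.0]
force: [0.9, -0.7, 1.0]
gripper_width: 0.722
grasp_force: 0.0
```

Emit:
{"api": "carry_out", "payload": {
  "steps": [
    [[0,0,-0.004,0,0,0,0.72],[0,0,-0.004,0,0,0,0.72],[0,0,-0.007,0,0,0,0.72],[0,0,-0.007,0,0,0,0.72]]
  ]
}}

```text
t: 3.45
tcp_pos: [0.4484, 0.065, 0.0002]
ee_rot: [0.04, -3.141, 0.0]
force: [0.6, 0.7, -0.3]
gripper_width: 0.72
grasp_force: 0.0
```

Emit:
{"api": "carry_out", "payload": {
  "steps": [
    [[0,0,-0.002,0,0,0,0.66],[0,0,-0.002,0,0,0,0.62],[0,0,-0.002,0,0,0,0.62],[0,0,-0.002,0,0,0,0.62]]
  ]
}}

```text
t: 3.78
tcp_pos: [0.4484, 0.065, -0.0009]
ee_rot: [0.04, -3.141, 0.0]
force: [-0.6, 1.0, -0.9]
gripper_width: 0.619
grasp_force: 0.0
```

Emit:
{"api": "carry_out", "payload": {
  "steps": [
    [[0,0,0,0,0,0,0.58],[0,0,0,0,0,0,0.54],[0,0,0,0,0,0,0.5],[0,0,0,0,0,0,0.45],[0,0,0,0,0,0,0.45]]
  ]
}}

```text
t: 4.2
tcp_pos: [0.4485, 0.0649, -0.0004]
ee_rot: [-0.04, 3.141, 0.0]
force: [-1.2, -0.1, 16.4]
gripper_width: 0.536
grasp_force: 58.7
```

Emit:
{"api": "carry_out", "payload": {
  "steps": [
    [[0,0,0.005,0,0,0,0.45],[0,0,0.015,0,0,0,0.45],[0,0,0.04,0,0,0,0.45],[0,0,0.08,0,0,0,0.45],[0,0,0.08,0,0,0,0.45]]
  ]
}}

```text
t: 4.62
tcp_pos: [0.4498, 0.0651, 0.0501]
ee_rot: [-0.04, 3.138, 0.0]
force: [1.9, -0.5, 0.2]
gripper_width: 0.527
grasp_force: 61.3
```

Run:
```python
from h import *
s=manip.state();print(s["t"],s["tcp_pos"],s["force"],s["gripper_width"],s["grasp_force"])
im,d=manip.read_camera("wrist")
a=cv2.resize(im[180:400,140:500],None,fx=1.2,fy=1.2)
im2,_=manip.read_camera("scene");cv2.imwrite("pics/g1.png",np.vstack([a,cv2.resize(im2,(432,270))]))
print(w2px("wrist",s["tcp_pos"]),w2px("scene",s["tcp_pos"]))
```

```text
4.6167 [0.44978798 0.06507151 0.05005113] [ 1.92986673 -0.47127672  0.1754947 ] 0.5272903031357954 61.29772442422109
[316.38331061 262.60723038] [385.64531174 190.22984903]
```

View pics/g1.png

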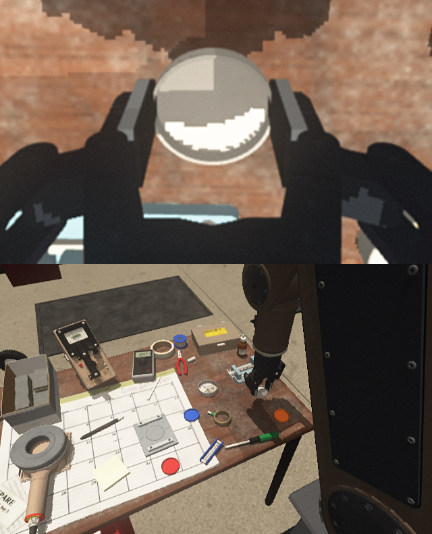

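The dish is held level between the pads, centred near wrist pixel (317,267). I'll carry it up and over to the stage.

Emit:
{"api": "carry_out", "payload": {
  "steps": [
    [[0,0.03,0.06,0,0,0,0.45],[0.01,0.08,0.1,0,0,0,0.45],[0.02,0.14,0.1,0,0,0,0.45],[0.03,0.2,0.1,0,0,0,0.45],[0.04,0.26,0.1,0,0,0,0.45]]
  ]
}}

```text
t: 5.13
tcp_pos: [0.4724, 0.2226, 0.1071]
ee_rot: [-0.039, 3.141, 0.0]
force: [0.6, 0.3, -1.0]
gripper_width: 0.532
grasp_force: 61.6
```

Emit:
{"api": "carry_out", "payload": {
  "steps": [
    [[0,0.06,0,0,0,0,0.45],[0,0.12,0,0,0,0,0.45],[0,0.18,0,0,0,0,0.45],[0,0.23,0,0,0,0,0.45],[0,0.25,0,0,0,0,0.45]]
  ]
}}

```text
t: 5.55
tcp_pos: [0.472, 0.3746, 0.1062]
ee_rot: [-0.043, 3.141, 0.001]
force: [0.0, -1.3, -0.4]
gripper_width: 0.531
grasp_force: 61.6
```

Emit:
{"api": "carry_out", "payload": {
  "steps": [
    [[0.03,0.04,0,0,0,0,0.45],[0.05,0.07,0,0,0,0,0.45],[0.05,0.07,0,0,0,0,0.45],[0.05,0.07,0,0,0,0,0.45]]
  ]
}}

```text
t: 5.88
tcp_pos: [0.5023, 0.413, 0.1059]
ee_rot: [0.041, -3.14, 0.001]
force: [-0.5, -0.5, -0.4]
gripper_width: 0.537
grasp_force: 61.6
```

Run:
```python
from h import *
s=manip.state();p=s["tcp_pos"];print(s["t"],p,s["ee_rot"],s["grasp_force"])
im,d=manip.read_camera("wrist");cv2.imwrite("pics/w3.png",im)
for r in manip.landmark_of("stage_centre","wrist"):print(r,px2w("wrist",r["location"],.01).round(4))
print(w2px("wrist",[.4757,.4167,.01]),w2px("wrist",p),w2px("wrist",p+[0,0,.0095]),px2w("wrist",[317.5,266.7],p[2]+.0095))
```

```text
5.8833 [0.50231944 0.41299044 0.10590354] [ 4.09125437e-02 -3.14036084e+00  1.26254616e-03] 61.64422959685908
{'location': [317.9, 164.7], 'score': 0.71} [0.4754 0.4122 0.01  ]
[323.89303334 165.28545936] [318.65211763 260.49429653] [318.76155502 270.65964271] [0.50022868 0.4123411  0.11540354]
```

View pics/w3.png

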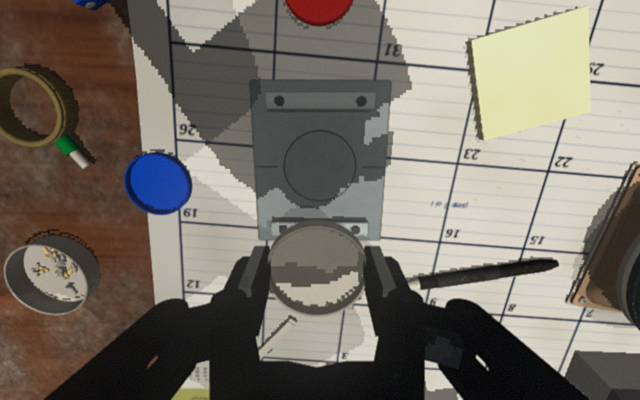

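The ring centre is at (320,166), which gives (0.476, 0.414). The held dish is at (317,267), which gives (0.500, 0.412), so the shift is (-24, +1.5) mm before lowering.

Emit:
{"api": "carry_out", "payload": {
  "steps": [
    [[-0.04,0.0025,0,0,0,0,0.45],[-0.04,0.0025,-0.04,0,0,0,0.45],[-0.04,0.0025,-0.09,0,0,0,0.45],[-0.04,0.0025,-0.12,0,0,0,0.45],[-0.04,0.0025,-0.12,0,0,0,0.45]]
  ]
}}

```text
t: 6.4
tcp_pos: [0.4759, 0.4118, 0.0316]
ee_rot: [0.039, -3.136, 0.006]
force: [-0.8, -1.2, -0.6]
gripper_width: 0.53
grasp_force: 61.6
```

Emit:
{"api": "carry_out", "payload": {
  "steps": [
    [[0,0,-0.01,0,0,0,0.45],[0,0,-0.02,0,0,0,0.45],[0,0,-0.03,0,0,0,0.45],[0,0,-0.03,0,0,0,0.45],[0,0,-0.03,0,0,0,0.45]]
  ]
}}

```text
t: 6.82
tcp_pos: [0.4786, 0.4144, 0.0174]
ee_rot: [-0.04, 3.141, 0.0]
force: [-0.5, 0.1, 0.1]
gripper_width: 0.535
grasp_force: 61.6
```

Run:
```python
from h import *
s=manip.state();p=s["tcp_pos"];print(s["t"],p,s["force"],s["grasp_force"])
im,d=manip.read_camera("wrist");cv2.imwrite("pics/w4.png",cv2.resize(im[150:400,160:480],None,fx=2,fy=2))
print(w2px("wrist",[.476,.4138,.01]))
```

```text
6.8167 [0.47857186 0.41443533 0.01739542] [-0.45914643  0.14367885  0.07345724] 61.64424618080375
[314.91386053 247.44372654]
```

View pics/w4.png

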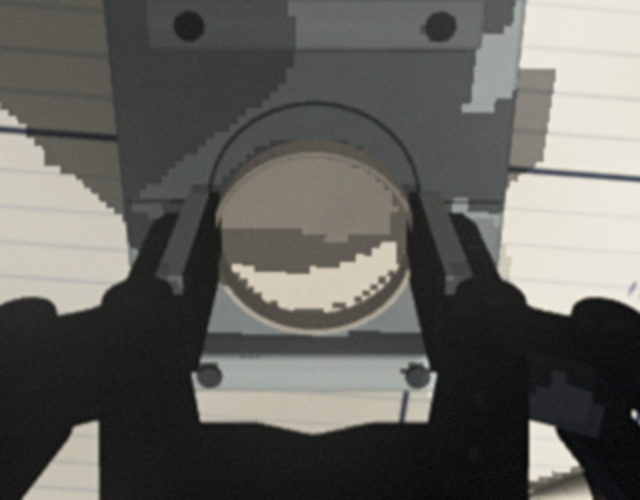

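Run:
```python
from h import *
for r in manip.landmark_of("stage_centre","wrist"):print(r)
z=.0174
print("ring",px2w("wrist",[317.5,250],.01),"dish",px2w("wrist",[317,269.5],z+.0095))
X=px2w("wrist",[317.5,250],.01)
for a in(90,180,270):print(2*(w2px("wrist",X+.0275*np.array([np.sin(np.radians(a)),np.cos(np.radians(a)),0]))-[160,150]))
```

```text
ring [0.47751678 0.41524053 0.01      ] dish [0.47879161 0.41497716 0.0269    ]
[312.21812613 290.70064793]
[208.47196059 197.51121586]
[318.08450083  99.43245569]
```

The dish is within about 1 mm of the ring centre, so I'll lower it to contact.

Emit:
{"api": "carry_out", "payload": {
  "steps": [
    [[-0.0015,0,-0.004,0,0,0,0.45],[-0.0015,0,-0.008,0,0,0,0.45],[-0.0015,0,-0.011,0,0,0,0.45],[-0.0015,0,-0.011,0,0,0,0.45],[-0.0015,0,-0.011,0,0,0,0.45]]
  ]
}}

```text
t: 7.33
tcp_pos: [0.4774, 0.4144, 0.0103]
ee_rot: [0.04, -3.141, 0.0]
force: [-0.2, -0.1, -0.5]
gripper_width: 0.531
grasp_force: 61.6
```

Emit:
{"api": "carry_out", "payload": {
  "steps": [
    [[0,0,-0.001,0,0,0,0.45],[0,0,-0.001,0,0,0,0.45],[0,0,-0.001,0,0,0,0.45]]
  ]
}}

```text
t: 7.58
tcp_pos: [0.4775, 0.4145, 0.0099]
ee_rot: [-0.04, 3.141, 0.0]
force: [0.1, -0.1, 0.1]
gripper_width: 0.532
grasp_force: 61.7
```

Emit:
{"api": "carry_out", "payload": {
  "steps": [
    [[0,0,-0.001,0,0,0,0.45],[0,0,-0.001,0,0,0,0.45],[0,0,-0.001,0,0,0,0.45]]
  ]
}}

```text
t: 7.83
tcp_pos: [0.4776, 0.4145, 0.0098]
ee_rot: [-0.04, 3.141, 0.0]
force: [-1.8, -1.8, 6.6]
gripper_width: 0.531
grasp_force: 62.5
```

The 6.6 N upward reading is contact with the plate, so I'll open gently and retreat straight up.

Emit:
{"api": "carry_out", "payload": {
  "steps": [
    [[0,0,0,0,0,0,0.56],[0,0,0,0,0,0,0.62],[0,0,0,0,0,0,0.7],[0,0,0,0,0,0,0.74],[0,0,0,0,0,0,0.74]]
  ]
}}

```text
t: 8.25
tcp_pos: [0.4775, 0.4144, 0.0092]
ee_rot: [0.04, -3.141, 0.0]
force: [0.0, 0.1, 0.6]
gripper_width: 0.742
grasp_force: 0.0
```

Emit:
{"api": "carry_out", "payload": {
  "steps": [
    [[0,0,0.02,0,0,0,0.74],[0,0,0.06,0,0,0,0.74],[0.02,0,0.12,0,0,0,0.74],[0.05,0,0.16,0,0,0,0.74],[0.05,0,0.16,0,0,0,0.74]]
  ]
}}

```text
t: 8.67
tcp_pos: [0.5127, 0.4166, 0.1119]
ee_rot: [-0.039, 3.133, 0.009]
force: [0.9, 0.4, -0.2]
gripper_width: 0.738
grasp_force: 0.0
```

Run:
```python
from h import *
s=manip.state();print(s["t"],s["tcp_pos"],s["force"],s["gripper_width"])
im,d=manip.read_camera("wrist");cv2.imwrite("pics/w5.png",im)
for n,z in(("planchet",.01),("parts_tin",0)):
    for r in manip.landmark_of(n,"wrist"):print(n,r,px2w("wrist",r["location"],z).round(4))
```

```text
8.6667 [0.51269783 0.4166316  0.11185333] [ 0.86685126  0.38193718 -0.20396153] 0.738275688023706
planchet {'location': [157.2, 165.0], 'score': 0.83} [0.4862 0.2943 0.01  ]
planchet {'location': [314.2, 152.9], 'score': 0.74} [0.474  0.4125 0.01  ]
parts_tin {'location': [56.7, 250.4], 'score': 0.92} [0.5639 0.1938 0.    ]
```

View pics/w5.png

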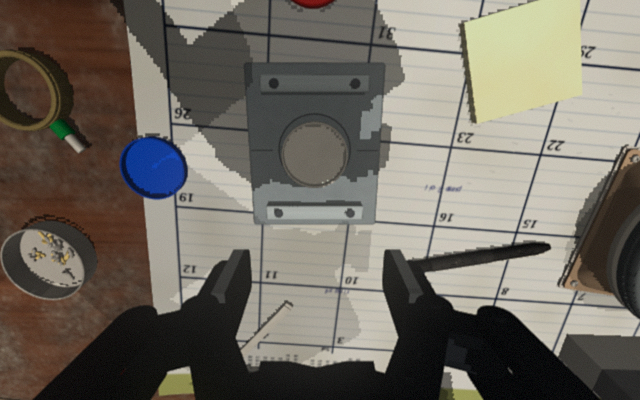

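The dish lies flat at (315,154), inside the ring on the plate and midway between the bars. The tin at (48,258) was not touched. Handing in.

```bash
python3 -c "
from rig import manip
print(manip.job_done())"
```

```text
the job is handed in; nothing more can be done
None
```

The sample dish was set down flat, open side up, inside the ring at the middle of the stage plate (about 1 mm off centre by camera), and the parts tin was not touched; I handed the job in at about 9 s and got no verdict back.

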